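# Load a slide carrier into the slide scanner

## Robot

A 6-joint arm with a two-finger parallel gripper is mounted at the origin on a cart in front of the work surface, level with it; the furniture and walls round the work are solid. World frame = base frame: x ahead of the robot, y to its left, z up, the work surface at z = 0. Lengths are in mm, angles in rad, forces in N, time in s.
With the tool pointing down it reaches from about 350 to 875 mm from the base axis. Payload 4.2 kg.
Tool frame: the origin (TCP) lies on the mounting face of the last link; the fingertips stand 173 mm ahead of it and the grasp point (between the pads) lies 155 mm ahead of it; z points along the fingers, y is the direction in which the jaws open and shut (so a half turn about z gives the same grasp; the last joint's range is limited). The gripper opens to 85 mm and grips with 20 to 120 N. Pads are 22 mm wide; open, the fingers measure 114 mm over their backs; the gripper's body (76 mm by 85 mm) begins 54 mm behind the grasp point. The pads swing forward as they close: fully open they stand 13 mm farther back than shut.
Start: joints at [1.407, 0.385, 0.008, 0, -1.194, -0.259], TCP at [256.414, 569.958, 404.712] pointing down, gripper open.
Joint ranges: [-3.14, 3.14], [-1.21, 2.06], [-1.07, 1.41], [-3.16, 2.05], [-2.99, -0.16], [-3.1, 3.1]. Speed limits (rad/s): [2.79, 2.79, 3.14, 3.14, 3.14, 3.14].

## Interface

Orientations are given as a unit quaternion [x, y, z, w].
In Python, from bench import arm gives the robot as it stands. The module is installed in compiled form; this text tells all that it offers.
- The arm moves only by the tool play_rows, never from a script. Its argument "moves" is a list of rows, each a list of 3 entries, a list of its own where there are three numbers: the shift along the world's x, y, z in units of 30 cm (1.0 is 30 cm), then the turn about the world's z in units of 30 degrees (1.0 is 30 degrees), then the gripper's target within -1 to 1 (shut at 1, half-way at 0, fully open at -1). In form: [[[x, y, z], turn, jaw], ...]. A call has 1 to 12 rows; each row is the pose to reach, as a shift and turn from the pose measured when the call began; what a row does not reach only later rows make up. A row lasts 1/8 s, in which the tool goes at most 62.5 mm and 10.7 degrees, less where a joint would pass 70% of its speed; a pose out of reach is approached as far as the arm can. A call with a number of a shift or a turn outside -1 to 1 is refused whole. A call with a gripper value outside its range is refused whole. The fingers move at their own pace and stop on an object; the grip force is fixed at half the most. Time passes only in rows, so rows that repeat a pose let the fingers close. It gives the time, the measured TCP pose, the force and the opening at its end, in the units of the state.
- arm.read_state(): the state, without advancing time (a new reading comes with each control period).
- arm.get_image(name): name is "scene" or "top"; returns a dict with "pixels" (420x560x3 uint8, red, green, blue), "vfov" (degrees; the focal length in pixels is half the picture's height over the tangent of half this angle, whatever the lens; pixels are square), "cx", "cy" (the principal point, pixels), "xyz" and "rotation" of the camera in the world. Camera axes: x right, y up, looking along -z (the intrinsics and any distortion apply to the point x, -y, -z); pixel columns grow to the right and rows downward; lengths in mm; the calibration is good to about 2 mm. A picture is of the moment at which its call begins. There is no depth.
- arm.job_done(): hands the job in, once; it reports no verdict.
Trained networks look in a picture, given as the dict that the camera call returned (one of the last four; its "shot" number tells which), for a name from the list of things; names that differ only in an ending like _2 or _b are one class to them, and where a whole thing is asked for, a point or a joint stands for the part that bears it (a point fixed in the world has none). Each returns a list of dicts, best first, with "conf" (0 to 1); they miss things now and then, are a little off and sometimes report something else, mostly with a low value. They report only what shows in the picture. A call takes as long as a camera call. They do not tell look-alikes from the thing itself.
- arm.look_for(name, picture): "centre" ([x, y, z] in mm, in world coordinates, good to about 4 mm: the middle of the surface that is visible of it).
The state is a dict: "clock": time; "joints": joint angles; "joint_vel": joint speeds; "joint_efforts": joint torques, N m; "position": TCP position; "ee_rot": TCP orientation; "contact_force": force on the tool from outside, world axes, zero at the start; "wrist_torque": the same for the moment, N m; "gripper_width": finger opening in mm.
Only numpy, scipy, OpenCV 4.12 (cv2) and the standard library are available. Lean on these libraries where they do the work, as an engineer would, in place of code of your own. Each camera call takes 0.05 s, during which the arm holds its last target.

## Task

Load the narrower of the two slide carriers (the one holding two glass slides side by side) into the slot of the low white slide scanner: glass end first, lying flat, and slide it in until it comes up against the stop hidden inside the slot. Then let go of it there, with its handle still outside. Leave the wider carrier lying where it is.

Things in the scene. Friction and masses are not known exactly. Their poses are not given: they have to be found in the camera images.
- carrier_narrow: Narrow grey slide carrier: flat tray 140 (x) x 64 (y) x 10 mm, 0.15 kg, lying on the bench, two glass slides side by side in its front (+x, leading) half. Origin: centre of its underside, z up. Upright grip fin at the rear: middle at x = -52 mm, 32 mm long in x, 12 mm thick in y (pinch it there), top 56 mm above the underside.
- carrier_wide: Wide slide carrier, does not fit the slot: same make, length, fin and axes, but 98 mm wide with three slides side by side. The two carriers may have changed places.
- scanner: Low white slide scanner, fixed, 150 (x) x 152 x 62 mm high. Origin: at bench height under the middle of the slot's mouth; +x points into the slot, z up. Slot 80 mm wide, floor at z = 10, roof at z = 34 mm. A 116 mm wide ledge at floor level reaches out to x = -115 mm; on it two guides, 9.5 mm high, flare from 80 mm apart at the mouth to 108 mm at x = -50 mm.
- slide_stop: Fixed rigid stop inside the slot, not visible from outside, 55 to 85 mm behind the mouth (varies). Origin: middle of its front face, at the slot's floor; axes as the scanner's. The carrier slides in freely, then stops dead; its origin is then at x = -70 mm from here.
Things that resemble listed ones, but are neither listed nor needed, are in the scene too. What is shaped like the carrier_narrow but black is not meant.

How it is judged:
By the outcome, as a careful person would: the job done as asked, in the order asked, and still so for the second after the job is handed in, with the robot touching nothing.
It also fails if it takes over 42 s, if anything falls off the work surface, if the arm or the gripper's body presses on something with over 40 N, if the wrist force passes 120 N, or if a joint passes its speed limit or range.

## Working session

There is one attempt and no reset: what is moved stays moved. The work goes in short steps, Python scripts to look and compute and a tool call to move; the robot and the scene stay as the last step left them, time stands still between calls to the robot, and variables do not carry over. Pictures are saved under pics/ and viewed, and the job is handed in when it is done.

Besides the shell and the picture viewer there is one more tool, called after ">>>" as name(argument=value, ...), one argument or row to a line, values as JSON. play_rows: Moves the arm, as the interface text tells. Shifts and turns lie within -1 to 1; 1 stands for 30 cm of shift or 30 degrees of turn. Its arguments: {"type":"object","properties":{"moves":{"type":"array"}},"required":["moves"]}

```bash
mkdir -p pics; cat > h.py <<'E'
import numpy as np, cv2, json
from bench import arm
def snap(n,tag):
    p=arm.get_image(n); cv2.imwrite(f'pics/{tag}.png',cv2.cvtColor(p['pixels'],cv2.COLOR_RGB2BGR)); return p
def K(p):
    f=p['pixels'].shape[0]/2/np.tan(np.radians(p['vfov'])/2); return np.array([[f,0,p['cx']],[0,f,p['cy']],[0,0,1]])
def proj(p,X):
    X=np.atleast_2d(X).astype(float); c=(X-np.array(p['xyz']))@np.array(p['rotation']).reshape(3,3)
    c=c*[1,-1,-1]; d=np.array(p.get('distortion',p.get('dist',np.zeros(5))) ,float)
    return cv2.projectPoints(c,np.zeros(3),np.zeros(3),K(p),d)[0][:,0]
def back(p,uv,z):
    d=np.array(p.get('distortion',p.get('dist',np.zeros(5))),float)
    n=cv2.undistortPoints(np.array(uv,float).reshape(-1,1,2),K(p),d)[:,0]
    r=np.c_[n[:,0],-n[:,1],-np.ones(len(n))]@np.array(p['rotation']).reshape(3,3).T
    o=np.array(p['xyz']); return o+r*((z-o[2])/r[:,2])[:,None]
E
python3 - <<'E'
from h import *
for n in ('scene','top'):
    p=snap(n,n+'1'); print({k:v for k,v in p.items() if k!='pixels'})
    for t in ('carrier_narrow','carrier_wide','scanner'): print(t,arm.look_for(t,p))
print(arm.read_state())
E
```

```text
{'vfov': 48.47922389044057, 'cx': 282.73334419931894, 'cy': 209.71594659658473, 'xyz': array([   43.43832524, -1013.56070422,   616.01413463]), 'rotation': array([ 0.48692494, -0.13826768, -0.24418357,  0.82713997]), 'shot': 1}
carrier_narrow [{'centre': [493.8, -314.0, 9.8], 'conf': 0.87}, {'centre': [695.3, -486.3, 9.6], 'conf': 0.55}]
carrier_wide [{'centre': [523.8, -144.8, 9.3], 'conf': 0.6}]
scanner [{'centre': [643.1, 77.0, 35.6], 'conf': 0.67}]
{'vfov': 44.12817951254824, 'cx': 272.6816430719266, 'cy': 207.6267348575714, 'xyz': array([ 445.97501204, -175.35503446, 1247.6122189 ]), 'rotation': array([-0.05231739,  0.03433494,  0.71277657, -0.69859399]), 'shot': 2}
carrier_narrow [{'centre': [508.0, -311.5, 9.1], 'conf': 0.64}, {'centre': [697.3, -481.1, 12.7], 'conf': 0.61}]
carrier_wide [{'centre': [536.9, -131.4, 6.9], 'conf': 0.61}]
scanner [{'centre': [651.5, 109.8, 59.6], 'conf': 0.98}]
{'clock': 0.4, 'joints': array([ 1.40662957e+00,  3.84848686e-01,  7.71781454e-03, -7.67727160e-05,
       -1.19399124e+00, -2.58587372e-01]), 'joint_vel': array([-2.05551393e-03, -1.55290916e-03,  5.18796010e-04,  8.09225516e-04,
        2.08261635e-05, -1.29723238e-03]), 'joint_efforts': array([-8.68516463e-05, -3.91587818e+01,  1.88328981e+01,  4.18457687e+00,
       -1.45651524e-03, -1.33692716e-06]), 'position': array([256.38522846, 569.94904848, 404.53938832]), 'ee_rot': array([ 9.77739947e-01, -2.09820326e-01, -2.79640796e-05,  1.64392502e-04]), 'contact_force': array([0.23474093, 0.10447688, 0.2702378 ]), 'wrist_torque': array([-0.06622231,  0.0443362 ,  0.00716333]), 'gripper_width': 85.26261265462539}
```

View pics/scene1.png

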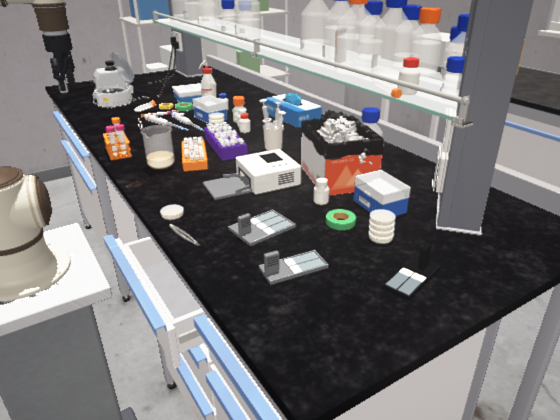

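View pics/top1.png

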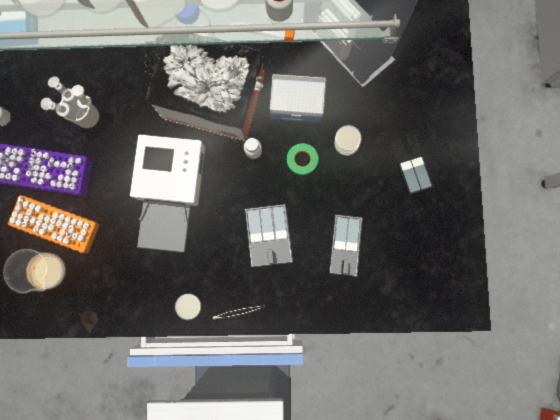

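```bash
sed -i "s/np.array(p\['rotation'\]).reshape(3,3)/R(p)/g" h.py; cat >> h.py <<'E'
from scipy.spatial.transform import Rotation
def R(p): return Rotation.from_quat(p['rotation']).as_matrix()
def crop(src,x0,y0,x1,y1,s,out):
    im=cv2.imread(f'pics/{src}.png')[y0:y1,x0:x1]; cv2.imwrite(f'pics/{out}.png',cv2.resize(im,None,fx=s,fy=s,interpolation=cv2.INTER_CUBIC))
E
python3 - <<'E'
from h import *
p=arm.get_image('top'); 
for q in ([508,-311.5,9],[651,110,60],[697,-481,12]): print(proj(p,q))
crop('top1',230,190,380,290,5,'c1'); crop('top1',120,125,220,260,4.4,'c2')
E
```

```text
[[343.21373308 244.04268431]]
[[162.50259534 185.21868368]]
[[411.08105938 164.13012176]]
```

View pics/c1.png

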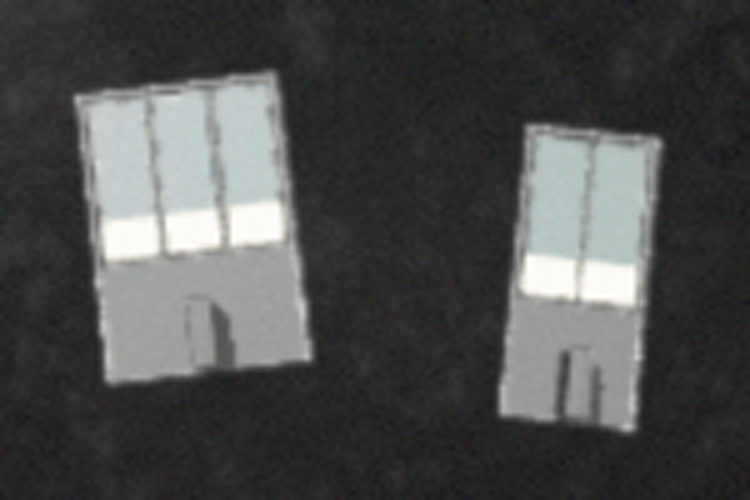

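View pics/c2.png

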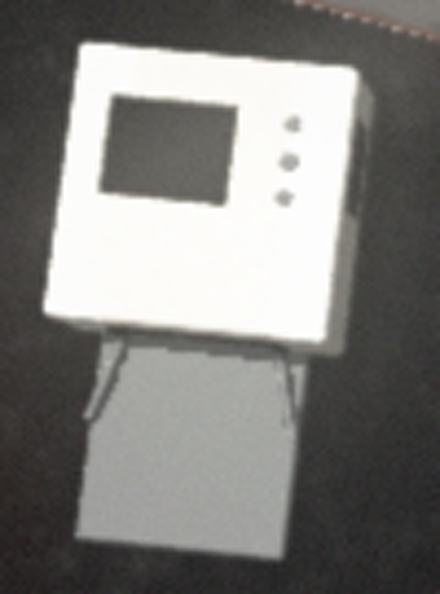

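```bash
cat > fit.py <<'E'
from h import *
from scipy.optimize import least_squares
def fit(p,obj,uv):
    obj=np.array(obj,float)
    def T(v): return np.c_[v[0]+obj[:,0]*np.cos(v[2])-obj[:,1]*np.sin(v[2]),v[1]+obj[:,0]*np.sin(v[2])+obj[:,1]*np.cos(v[2]),obj[:,2]]
    b=back(p,uv,20).mean(0)
    best=None
    for a in (0,1.5,-1.5,3):
        r=least_squares(lambda v:(proj(p,T(v))-uv).ravel(),[b[0],b[1],a],x_scale=[10,10,.1])
        if best is None or r.cost<best.cost: best=r
    return best.x,np.round(best.fun.reshape(-1,2),2)
E
python3 - <<'E'
from fit import *
p=arm.get_image('top')
u=lambda c,x0,y0,s:(np.array(c,float)+.5)/s-.5+[x0,y0]
n=u([(526,123),(662,136),(635,432),(500,416)],230,190,5)
x,r=fit(p,[(70,32,10),(70,-32,10),(-70,-32,10),(-70,32,10)],n);print('narrow',x,np.degrees(x[2]),r.tolist())
b=back(p,n,10);print([np.linalg.norm(b[i]-b[i-1]) for i in range(4)])
w=u([(75,95),(276,71),(313,360),(106,383)],230,190,5)
x,r=fit(p,[(70,49,10),(70,-49,10),(-70,-49,10),(-70,49,10)],w);print('wide',x,np.degrees(x[2]),r.tolist())
s=u([(80,42),(360,68),(326,343),(43,317)],120,125,4.4);l=u([(76,538),(283,558)],120,125,4.4)
b=back(p,s,62);print([np.linalg.norm(b[i]-b[i-1]) for i in range(4)])
O=[(150,76,62),(150,-76,62),(0,-76,62),(0,76,62),(-115,58,10),(-115,-58,10)]
x,r=fit(p,O,np.r_[s,l]);print('scanner',x,np.degrees(x[2]),r.tolist())
x,r=fit(p,O[:4],s);print('scanner top',x,np.degrees(x[2]),r.tolist())
E
```

```text
narrow [ 5.06143684e+02 -3.17351103e+02 -1.25330060e-01] -7.180883481052716 [[0.23, 0.06], [-0.24, 0.22], [0.04, -0.27], [-0.04, 0.01]]
[np.float64(140.05027696821674), np.float64(65.08801372072455), np.float64(141.22735503223586), np.float64(63.87304119256841)]
wide [ 5.33479872e+02 -1.32974455e+02  9.80583362e-02] 5.618328810914194 [[-0.06, -0.16], [0.12, -0.19], [-0.26, 0.05], [0.19, 0.29]]
[np.float64(149.95506874942802), np.float64(152.08553513397638), np.float64(149.09293611527758), np.float64(151.46543039894578)]
scanner [ 6.17247381e+02  1.11861070e+02 -1.20784612e-01] -6.920448497261729 [[-0.0, -0.41], [-0.06, -0.33], [0.01, 0.06], [-0.16, -0.41], [-0.23, 0.37], [0.43, 0.72]]
scanner top [ 6.16577577e+02  1.11563815e+02 -1.18494695e-01] -6.789245941254489 [[-0.04, -0.07], [-0.07, -0.14], [0.15, 0.27], [-0.05, -0.06]]
```

```bash
python3 - <<'E'
from h import *
p=snap('scene','s2'); im=cv2.imread('pics/s2.png')
def dr(x,y,a,pts):
    c,s=np.cos(a),np.sin(a)
    for q in pts:
        u=proj(p,[x+c*q[0]-s*q[1],y+s*q[0]+c*q[1],q[2]])[0]; print(q,u.round(1)); cv2.circle(im,(int(u[0]*1),int(u[1])),1,(0,0,255),-1)
dr(506.1,-317.4,-.1253,[(70,32,10),(70,-32,10),(-70,-32,10),(-70,32,10),(-52,0,56)])
dr(616.8,111.7,-.119,[(150,76,62),(150,-76,62),(0,-76,62),(0,76,62),(-115,58,10),(-115,-58,10)])
cv2.imwrite('pics/s2.png',im); crop('s2',190,140,350,290,5,'c3')
E
```

```text
(70, 32, 10) [313.  249.7]
(70, -32, 10) [327.  264.4]
(-70, -32, 10) [268.8 281.8]
(-70, 32, 10) [257.  265.5]
(-52, 0, 56) [269.9 253.6]
(150, 76, 62) [277.7 148.7]
(150, -76, 62) [299.9 166. ]
(0, -76, 62) [252.4 175.8]
(0, 76, 62) [233.4 157. ]
(-115, 58, 10) [200.4 182. ]
(-115, -58, 10) [212.7 198.2]
```

View pics/c3.png

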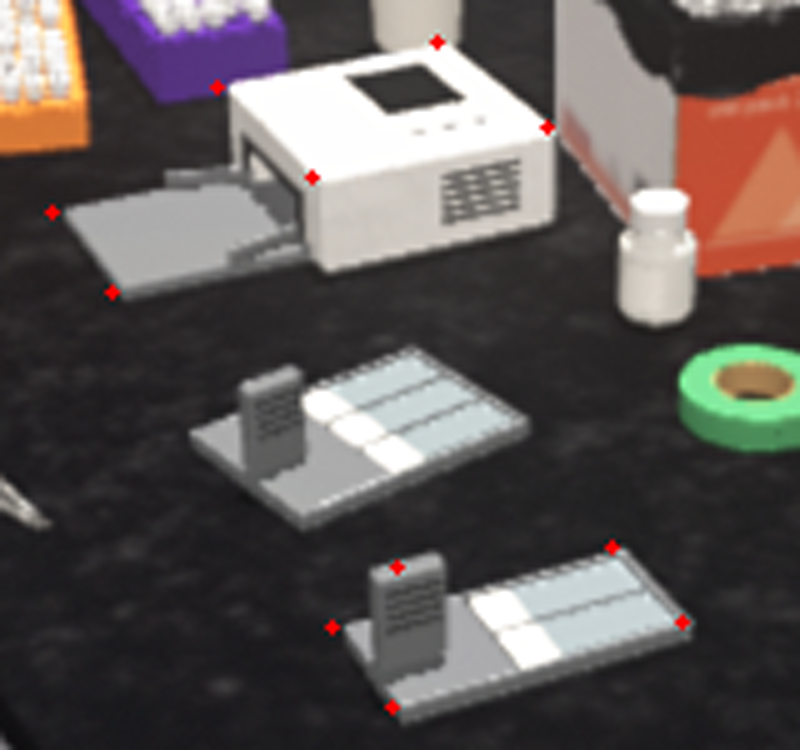

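>>> play_rows(
  moves=[
    [[0.3, -1, 0], 0.57, -1],
    [[0.3, -1, 0], 0.57, -1],
    [[0.3, -1, 0], 0.57, -1],
    [[0.3, -1, 0], 0.57, -1],
    [[0.3, -1, 0], 0.57, -1],
    [[0.3, -1, 0], 0.57, -1],
  ],
)

```text
clock: 1.3
position: [346.6, 266.5, 405.2]
ee_rot: [0.998, -0.064, 0.0, -0.0]
contact_force: [0.3, 0.2, 0.4]
gripper_width: 85.4
```

>>> play_rows(
  moves=[
    [[0.18, -1, 0], 0, -1],
    [[0.18, -1, 0], 0, -1],
    [[0.18, -1, 0], 0, -1],
    [[0.18, -1, 0], 0, -1],
    [[0.18, -1, 0], 0, -1],
    [[0.18, -1, 0], 0, -1],
  ],
)

```text
clock: 2.05
position: [401.2, -36.2, 405.2]
ee_rot: [0.998, -0.068, 0.0, -0.0]
contact_force: [-0.8, 0.4, -0.9]
gripper_width: 85.4
```

>>> play_rows(
  moves=[
    [[0.18, -0.92, -0.1], 0, -1],
    [[0.18, -0.92, -0.2], 0, -1],
    [[0.18, -0.92, -0.3], 0, -1],
    [[0.18, -0.92, -0.45], 0, -1],
    [[0.18, -0.92, -0.45], 0, -1],
    [[0.18, -0.92, -0.45], 0, -1],
    [[0.18, -0.92, -0.45], 0, -1],
  ],
)

```text
clock: 2.92
position: [456.0, -311.5, 269.7]
ee_rot: [0.998, -0.067, -0.0, -0.0]
contact_force: [-0.0, 0.1, 0.7]
gripper_width: 85.2
```

```bash
python3 - <<'E'
from h import *
p=snap('scene','s3'); print(proj(p,arm.read_state()['position']-[0,0,155]));crop('s3',200,150,360,290,5,'c4')
p=snap('top','t3'); print(proj(p,arm.read_state()['position']-[0,0,155]),proj(p,arm.read_state()['position']));crop('t3',230,190,380,290,5,'c5')
E
```

```text
[[269.96522789 229.23861709]]
[[349.19055195 265.52139185]] [[359.15492276 264.592799  ]]
```

View pics/c4.png

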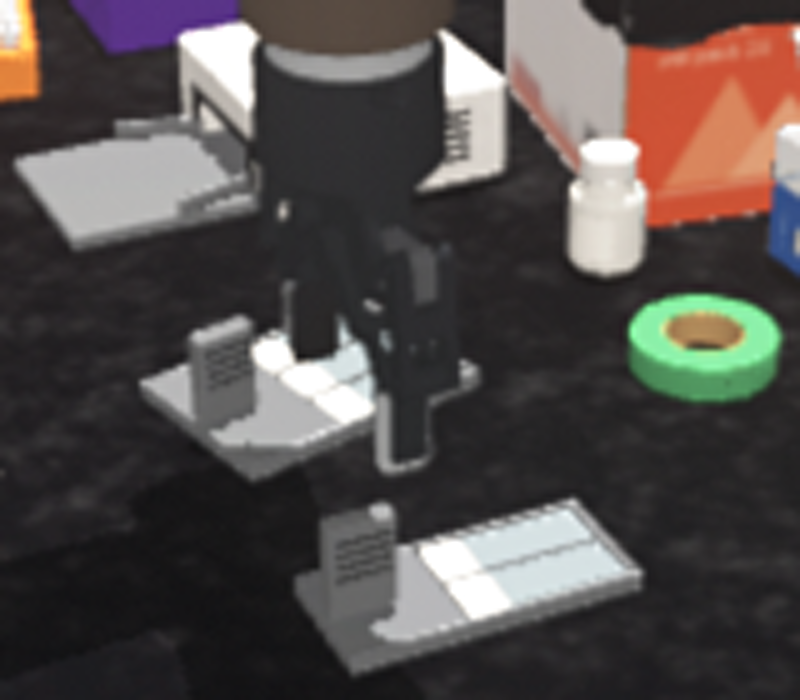

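View pics/c5.png

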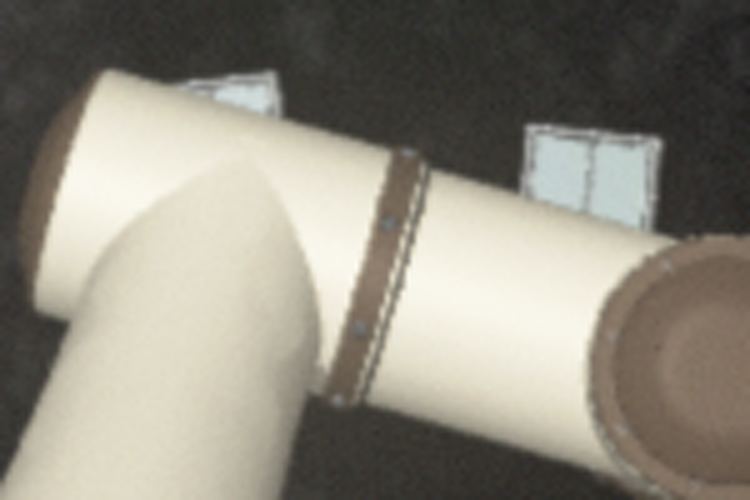

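>>> play_rows(
  moves=[
    [[-0.005, 0, -0.12], 0, -1],
    [[-0.005, 0, -0.2], 0, -1],
    [[-0.005, 0, -0.255], 0, -1],
    [[-0.005, 0, -0.255], 0, -1],
    [[-0.005, 0, -0.255], 0, -1],
  ],
)

```text
clock: 3.65
position: [455.3, -310.4, 196.9]
ee_rot: [0.998, -0.066, 0.003, 0.001]
contact_force: [-0.2, -0.5, -0.7]
gripper_width: 85.3
```

```bash
python3 - <<'E'
from h import *
p=snap('scene','s4'); crop('s4',200,150,360,290,5,'c6')
E
```

```text
(no output)
```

View pics/c6.png

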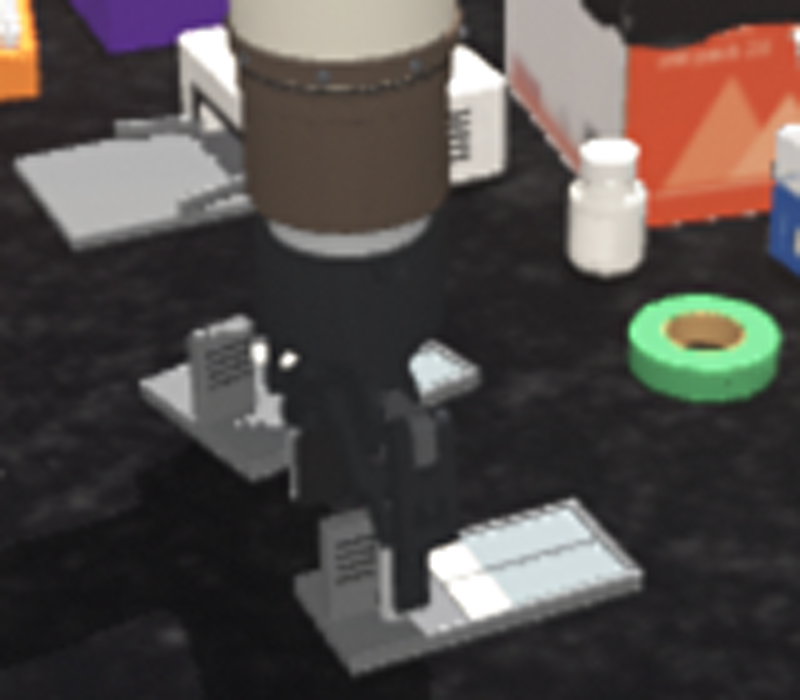

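>>> play_rows(
  moves=[
    [[0, 0, 0], 0, 1],
    [[0, 0, 0], 0, 1],
    [[0, 0, 0], 0, 1],
    [[0, 0, 0], 0, 1],
    [[0, 0, 0], 0, 1],
    [[0, 0, 0], 0, 1],
    [[0, 0, 0], 0, 1],
    [[0, 0, 0], 0, 1],
  ],
)

```text
clock: 4.7
position: [455.2, -310.6, 196.9]
ee_rot: [0.998, -0.066, 0.003, 0.001]
contact_force: [-1.1, 0.5, 1.3]
gripper_width: 11.5
```

>>> play_rows(
  moves=[
    [[0, 0, 0.1], 0, 1],
    [[0, 0, 0.2], 0, 1],
    [[0, 0, 0.3], 0, 1],
    [[0, 0, 0.34], 0, 1],
    [[0, 0, 0.34], 0, 1],
  ],
)

```text
clock: 5.32
position: [455.1, -310.5, 298.8]
ee_rot: [0.998, -0.066, 0.003, 0.001]
contact_force: [0.6, -0.1, -1.6]
gripper_width: 11.4
```

>>> play_rows(
  moves=[
    [[0.02, 0.12, 0], 0, 1],
    [[0.03, 0.27, 0], 0, 1],
    [[0.04, 0.42, 0], 0, 1],
    [[0.05, 0.57, 0], 0, 1],
    [[0.06, 0.72, 0], 0, 1],
    [[0.06, 0.86, 0], 0, 1],
    [[0.06, 0.96, 0], 0, 1],
    [[0.06, 1, 0], 0, 1],
    [[0.06, 1, 0], 0, 1],
  ],
)

```text
clock: 6.45
position: [472.9, -10.2, 297.8]
ee_rot: [0.998, -0.066, 0.002, 0.001]
contact_force: [0.3, -0.2, -1.6]
gripper_width: 11.5
```

>>> play_rows(
  moves=[
    [[0.02, 0.12, 0], 0.025, 1],
    [[0.028, 0.25, -0.05], 0.025, 1],
    [[0.028, 0.38, -0.1], 0.025, 1],
    [[0.028, 0.46, -0.19], 0.025, 1],
    [[0.028, 0.46, -0.19], 0.025, 1],
    [[0.028, 0.46, -0.19], 0.025, 1],
    [[0.028, 0.46, -0.19], 0.025, 1],
  ],
)

```text
clock: 7.32
position: [481.6, 126.8, 241.6]
ee_rot: [0.998, -0.06, 0.003, 0.0]
contact_force: [0.9, 0.2, -0.9]
gripper_width: 11.3
```

```bash
python3 - <<'E'
from h import *
p=snap('scene','s5'); crop('s5',170,110,330,230,5,'c7')
p=snap('top','t5'); crop('t5',110,120,230,270,4,'c8')
E
```

```text
(no output)
```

View pics/c7.png

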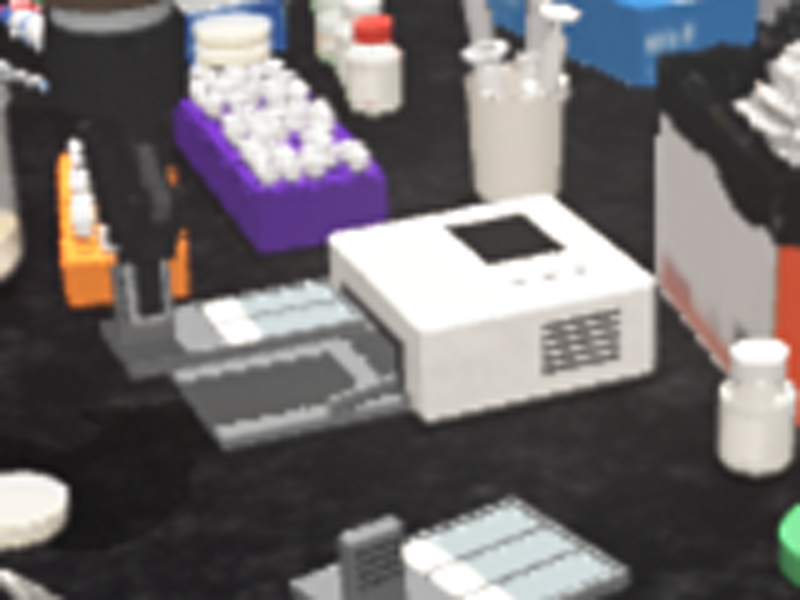

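View pics/c8.png

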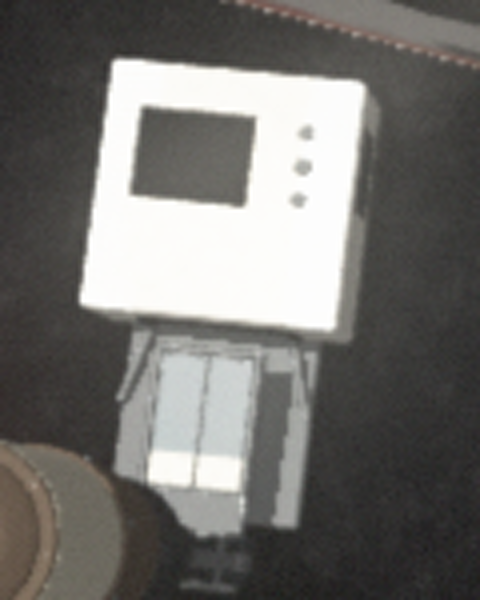

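```bash
python3 - <<'E'
from h import *
p=arm.get_image('top')
uv=(np.array([(164,349),(262,357),(146,487),(244,495)])+.5)/4-.5+[110,120]
b=back(p,uv,54.7); print(b)
c,s=np.cos(-.119),np.sin(-.119)
d=b[:,:2]-[616.8,111.7]; print(np.c_[d[:,0]*c+d[:,1]*s,-d[:,0]*s+d[:,1]*c])
print(np.linalg.norm(b[0]-b[1]))
for i,j in((1,0),(3,2)): e=b[j]-b[i]; print(np.degrees(np.arctan2(-e[0],e[1])))
st=arm.read_state(); print(st['position'],Rotation.from_quat(st['ee_rot']).as_matrix())
E
```

```text
[[601.29327531 138.78834557  54.7       ]
 [595.33923089  81.24113429  54.7       ]
 [520.92213486 148.4391037   54.7       ]
 [515.15496572  91.33162459  54.7       ]]
[[-18.61296932  25.05582466]
 [-17.69293897 -32.79126442]
 [-99.56144475  25.09672253]
 [-98.50806545 -32.29155852]]
57.85440493890713
-5.907012551844702
-5.766634440569084
[481.39483513 127.12251227 241.52223324] [[ 9.92822815e-01 -1.19478799e-01  5.26063608e-03]
 [-1.19473664e-01 -9.92836544e-01 -1.28080986e-03]
 [ 5.37598137e-03  6.43109782e-04 -9.99985343e-01]]
```

>>> play_rows(
  moves=[
    [[0, 0.008, -0.04], 0, 1],
    [[0, 0.008, -0.08], 0, 1],
    [[0, 0.008, -0.1], 0, 1],
    [[0, 0.008, -0.11], 0, 1],
    [[0, 0.008, -0.112], 0, 1],
    [[0, 0.008, -0.112], 0, 1],
  ],
)

```text
clock: 8.22
position: [481.5, 129.6, 208.1]
ee_rot: [0.998, -0.06, 0.003, 0.0]
contact_force: [-0.6, -0.3, -1.4]
gripper_width: 11.3
```

```bash
python3 - <<'E'
from h import *
p=snap('scene','s6'); crop('s6',170,110,330,230,5,'c9')
p=snap('top','t6'); crop('t6',110,120,230,270,4,'c10')
E
```

```text
(no output)
```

View pics/c9.png

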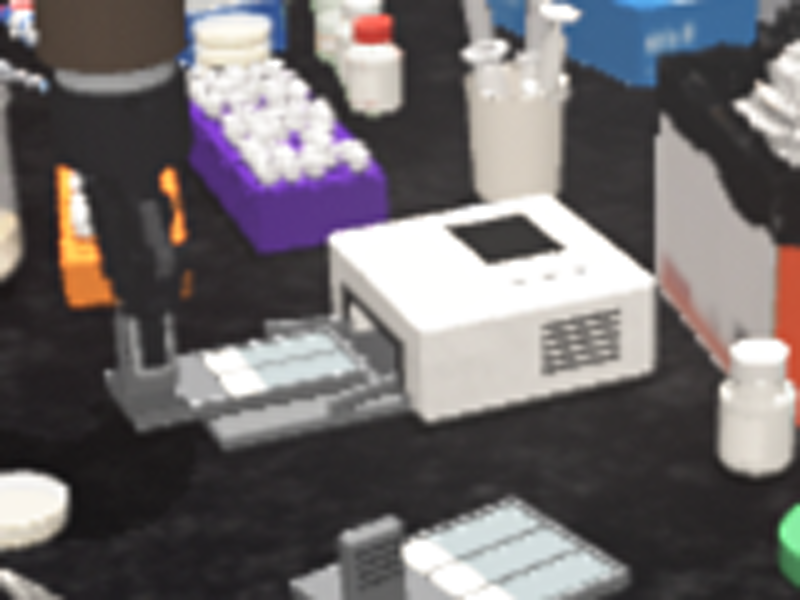

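View pics/c10.png

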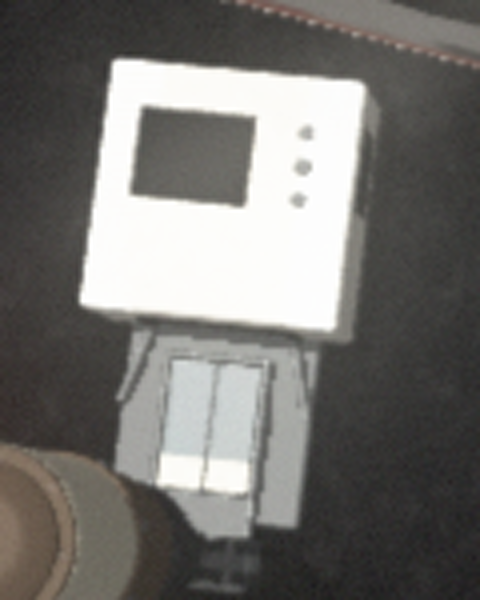

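>>> play_rows(
  moves=[
    [[0.03, -0.005, 0], 0, 1],
    [[0.06, -0.008, 0], 0, 1],
    [[0.09, -0.012, 0], 0, 1],
    [[0.12, -0.015, 0], 0, 1],
    [[0.15, -0.018, 0], 0, 1],
    [[0.18, -0.022, 0], 0, 1],
    [[0.2, -0.024, 0], 0, 1],
    [[0.2, -0.024, 0], 0, 1],
  ],
)

```text
clock: 9.32
position: [541.8, 122.3, 208.1]
ee_rot: [0.998, -0.06, 0.003, 0.0]
contact_force: [-0.0, 1.0, -0.6]
gripper_width: 11.1
```

```bash
python3 - <<'E'
from h import *
p=snap('scene','s7'); crop('s7',170,110,330,230,5,'c11')
p=snap('top','t7'); crop('t7',110,120,230,270,4,'c12')
E
```

```text
(no output)
```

View pics/c11.png

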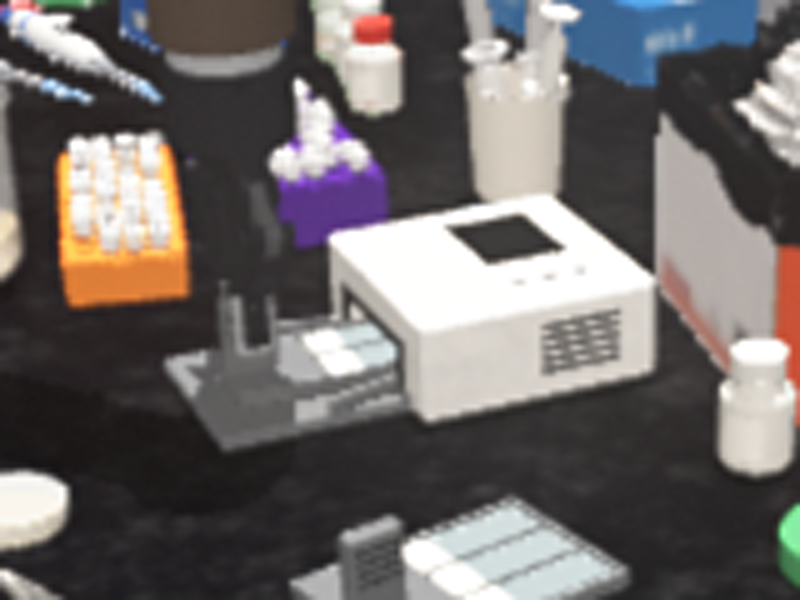

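View pics/c12.png

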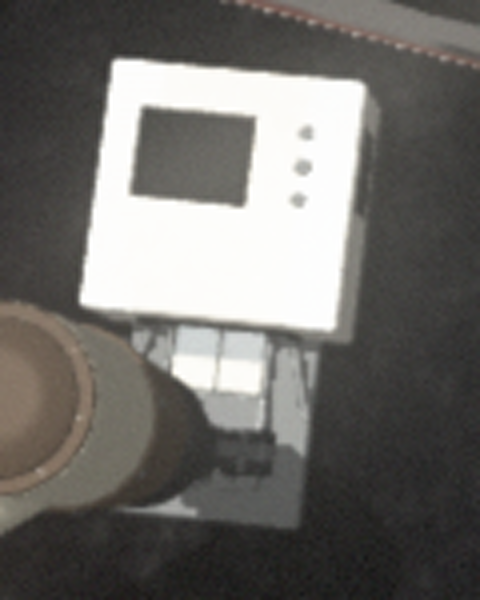

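>>> play_rows(
  moves=[
    [[0.008, -0.001, 0], 0, 1],
    [[0.016, -0.002, 0], 0, 1],
    [[0.024, -0.003, 0], 0, 1],
    [[0.024, -0.003, 0], 0, 1],
  ],
)

```text
clock: 9.93
position: [548.7, 121.4, 208.1]
ee_rot: [0.998, -0.06, 0.003, 0.0]
contact_force: [-0.0, -0.5, -1.6]
gripper_width: 11.2
```

>>> play_rows(
  moves=[
    [[0.007, -0.001, 0], 0, 1],
    [[0.014, -0.002, 0], 0, 1],
    [[0.014, -0.002, 0], 0, 1],
  ],
)

```text
clock: 10.3
position: [553.0, 120.8, 208.1]
ee_rot: [0.998, -0.06, 0.003, 0.0]
contact_force: [-0.8, -0.6, -2.0]
gripper_width: 11.1
```

>>> play_rows(
  moves=[
    [[0.007, -0.001, 0], 0, 1],
    [[0.014, -0.002, 0], 0, 1],
    [[0.014, -0.002, 0], 0, 1],
  ],
)

```text
clock: 10.68
position: [557.4, 120.2, 208.1]
ee_rot: [0.998, -0.06, 0.003, 0.0]
contact_force: [-0.0, 0.1, -1.7]
gripper_width: 11.2
```

>>> play_rows(
  moves=[
    [[0.007, -0.001, 0], 0, 1],
    [[0.014, -0.002, 0], 0, 1],
    [[0.014, -0.002, 0], 0, 1],
  ],
)

```text
clock: 11.05
position: [561.8, 119.6, 208.1]
ee_rot: [0.998, -0.06, 0.003, 0.0]
contact_force: [0.4, -0.4, -1.8]
gripper_width: 10.8
```

>>> play_rows(
  moves=[
    [[0.007, -0.001, 0], 0, 1],
    [[0.014, -0.002, 0], 0, 1],
    [[0.014, -0.002, 0], 0, 1],
  ],
)

```text
clock: 11.42
position: [566.2, 119.0, 208.1]
ee_rot: [0.998, -0.06, 0.003, 0.0]
contact_force: [-0.4, -0.5, -1.8]
gripper_width: 11.2
```

>>> play_rows(
  moves=[
    [[0.007, -0.001, 0], 0, 1],
    [[0.014, -0.002, 0], 0, 1],
    [[0.014, -0.002, 0], 0, 1],
  ],
)

```text
clock: 11.8
position: [570.6, 118.3, 208.1]
ee_rot: [0.998, -0.06, 0.003, 0.0]
contact_force: [-0.0, -0.7, -1.4]
gripper_width: 11.2
```

>>> play_rows(
  moves=[
    [[0.007, -0.001, 0], 0, 1],
    [[0.014, -0.002, 0], 0, 1],
    [[0.014, -0.002, 0], 0, 1],
  ],
)

```text
clock: 12.18
position: [573.6, 117.6, 207.5]
ee_rot: [0.998, -0.061, 0.001, 0.001]
contact_force: [-5.3, 1.4, 1.0]
gripper_width: 11.1
```

>>> play_rows(
  moves=[
    [[0.005, -0.001, 0], 0, 1],
    [[0.01, -0.001, 0], 0, 1],
    [[0.01, -0.001, 0], 0, 1],
  ],
)

```text
clock: 12.55
position: [574.5, 117.5, 207.5]
ee_rot: [0.998, -0.061, -0.002, 0.001]
contact_force: [-11.3, 3.1, 5.7]
gripper_width: 11.2
```

>>> play_rows(
  moves=[
    [[0.002, 0, -0.003], 0, 1],
    [[0.002, 0, -0.003], 0, 1],
  ],
)

```text
clock: 12.8
position: [574.6, 117.7, 207.4]
ee_rot: [0.998, -0.061, -0.002, 0.001]
contact_force: [-7.2, 1.6, 4.9]
gripper_width: 11.0
```

>>> play_rows(
  moves=[
    [[0, 0, 0], 0, -0.2],
    [[0, 0, 0], 0, -0.2],
    [[0, 0, 0], 0, -0.2],
    [[0, 0, 0], 0, -0.2],
    [[0, 0, 0], 0, -0.2],
    [[0, 0, 0], 0, -0.2],
  ],
)

```text
clock: 13.55
position: [574.6, 117.7, 207.3]
ee_rot: [0.998, -0.061, -0.002, 0.001]
contact_force: [-0.7, 0.7, -0.5]
gripper_width: 51.3
```

```bash
python3 - <<'E'
from h import *
p=snap('scene','s8'); crop('s8',170,110,330,230,5,'c13')
E
```

```text
(no output)
```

View pics/c13.png

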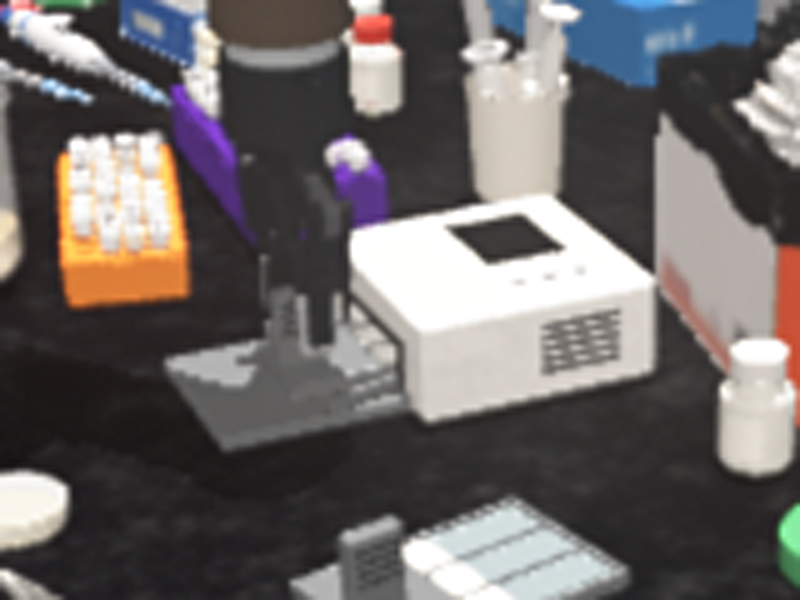

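>>> play_rows(
  moves=[
    [[0, 0, 0.06], 0, -0.2],
    [[0, 0, 0.15], 0, -0.2],
    [[0, 0, 0.27], 0, -0.2],
    [[-0.1, 0.012, 0.3], 0, -0.2],
    [[-0.3, 0.036, 0.3], 0, 1],
    [[-0.5, 0.06, 0.3], 0, 1],
    [[-0.5, 0.06, 0.3], 0, 1],
    [[-0.5, 0.06, 0.3], 0, 1],
  ],
)

```text
clock: 14.6
position: [424.8, 136.1, 298.0]
ee_rot: [0.998, -0.06, -0.001, 0.001]
contact_force: [0.8, 0.9, -0.3]
gripper_width: -0.2
```

```bash
python3 - <<'E'
from h import *
p=snap('scene','s9'); crop('s9',170,110,330,230,5,'c14')
p=snap('top','t9'); crop('t9',110,120,230,270,4,'c15')
E
```

```text
(no output)
```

View pics/c14.png

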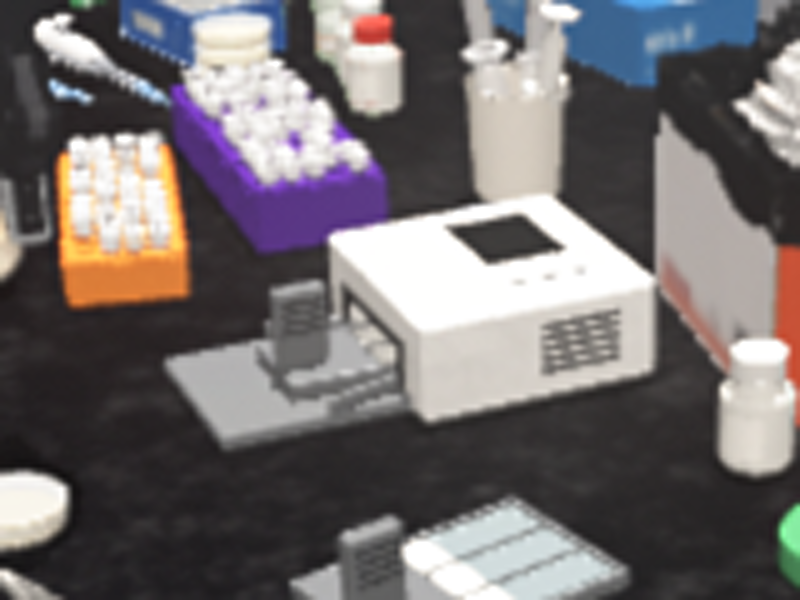

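View pics/c15.png

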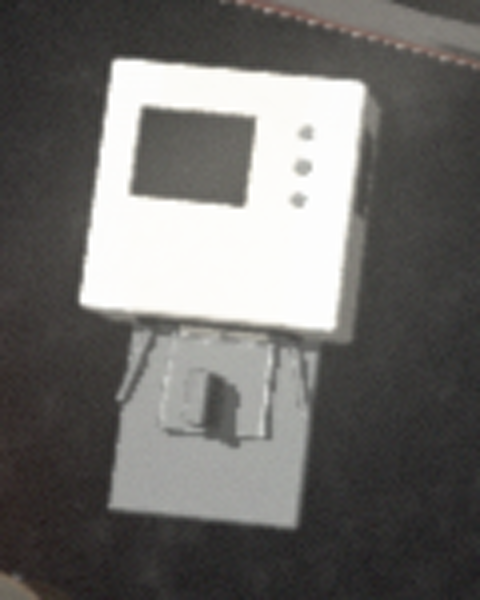

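```bash
python3 - <<'E'
from h import *
p=arm.get_image('top')
uv=(np.array([(160,431),(266,439)])+.5)/4-.5+[110,120]
b=back(p,uv,20); print(b)
c,s=np.cos(-.119),np.sin(-.119)
d=b[:,:2]-[616.8,111.7]; print(np.c_[d[:,0]*c+d[:,1]*s,-d[:,0]*s+d[:,1]*c], np.linalg.norm(b[0]-b[1]))
# push-start TCP: fin rear at origin-68; 
for X in (-68+7-12-25,-68+7-12): print(X,[616.8+X*c,111.7+X*s])
E
```

```text
[[556.42281281 149.81593009  20.        ]
 [550.31219867  86.07603489  20.        ]]
[[-64.47528879  30.67842882]
 [-62.97552953 -33.33613645]] 64.03213134589964
-98 [np.float64(519.4930705395811), np.float64(123.33449521831862)]
-73 [np.float64(544.3162668305043), np.float64(120.36651174425775)]
```

>>> play_rows(
  moves=[
    [[0.15, -0.022, 0], 0, 1],
    [[0.316, -0.045, -0.1], 0, 1],
    [[0.316, -0.045, -0.2], 0, 1],
    [[0.316, -0.045, -0.28], 0, 1],
    [[0.316, -0.045, -0.32], 0, 1],
    [[0.316, -0.045, -0.32], 0, 1],
  ],
)

```text
clock: 15.5
position: [520.7, 122.3, 200.6]
ee_rot: [0.998, -0.061, -0.003, 0.002]
contact_force: [0.1, 0.0, 0.2]
gripper_width: 0.0
```

>>> play_rows(
  moves=[
    [[0.02, -0.002, 0], 0, 1],
    [[0.04, -0.005, 0], 0, 1],
    [[0.06, -0.007, 0], 0, 1],
    [[0.067, -0.008, 0], 0, 1],
    [[0.067, -0.008, 0], 0, 1],
  ],
)

```text
clock: 16.12
position: [540.9, 119.8, 200.7]
ee_rot: [0.998, -0.061, -0.003, 0.002]
contact_force: [-0.1, -0.8, 0.0]
gripper_width: -0.1
```

>>> play_rows(
  moves=[
    [[0.004, 0, 0], 0, 1],
    [[0.008, -0.001, 0], 0, 1],
    [[0.008, -0.001, 0], 0, 1],
  ],
)

```text
clock: 16.5
position: [543.3, 119.5, 200.7]
ee_rot: [0.998, -0.061, -0.003, 0.002]
contact_force: [0.4, -0.7, -0.4]
gripper_width: -0.0
```

>>> play_rows(
  moves=[
    [[0.004, 0, 0], 0, 1],
    [[0.008, -0.001, 0], 0, 1],
    [[0.008, -0.001, 0], 0, 1],
  ],
)

```text
clock: 16.88
position: [545.8, 119.2, 200.7]
ee_rot: [0.998, -0.061, -0.003, 0.002]
contact_force: [-0.3, -0.4, -1.2]
gripper_width: 0.3
```

>>> play_rows(
  moves=[
    [[0.004, 0, 0], 0, 1],
    [[0.008, -0.001, 0], 0, 1],
    [[0.008, -0.001, 0], 0, 1],
  ],
)

```text
clock: 17.25
position: [547.6, 119.0, 200.6]
ee_rot: [0.998, -0.062, -0.004, 0.002]
contact_force: [-4.9, 3.2, 3.8]
gripper_width: 0.4
```

>>> play_rows(
  moves=[
    [[-0.03, 0.004, 0], 0, 1],
    [[-0.15, 0.018, 0], 0, 1],
    [[-0.3, 0.036, 0.1], 0, 1],
    [[-0.45, 0.05, 0.3], 0, 1],
    [[-0.45, 0.05, 0.3], 0, 1],
    [[-0.45, 0.05, 0.3], 0, 1],
  ],
)

```text
clock: 18.0
position: [412.3, 134.1, 291.4]
ee_rot: [0.998, -0.061, -0.003, 0.001]
contact_force: [-0.6, 0.4, -0.2]
gripper_width: -0.1
```

```bash
python3 - <<'E'
from h import *
p=snap('scene','s10'); crop('s10',170,110,330,290,3.3,'c16')
p=snap('top','t10'); crop('t10',110,120,230,270,4,'c17')
E
```

```text
(no output)
```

View pics/c16.png

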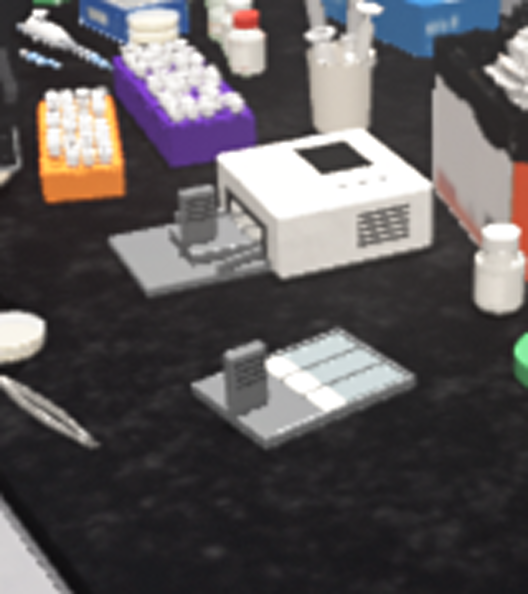

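View pics/c17.png

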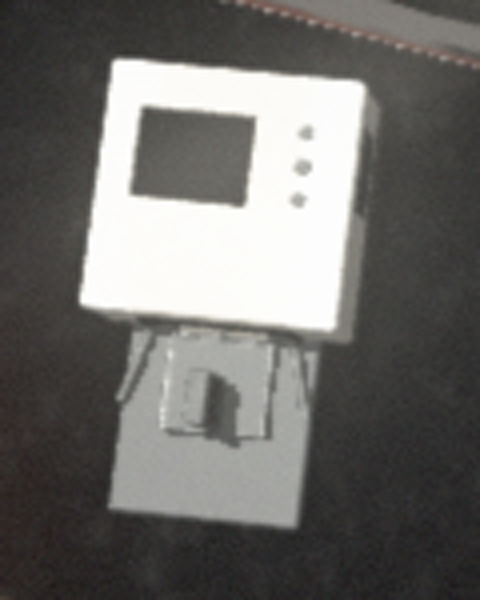

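The carrier sits flat and straight in the slot: its rear edge is at about (160–267, 433–439) in the top crop, with the fin outside. The wide carrier hasn't moved and the gripper is clear.

```bash
python3 -c "
from bench import arm
print(arm.job_done())"
```

```text
the job is handed in; nothing more can be done
None
```

The narrow grey two-slide carrier is in the scanner slot, lying flat with its glass end in, against the hidden stop. I released it there with its handle outside, and handed the job in at about 18 s of the 42 s allowed.

- **Choice:** the two look-alikes were the wide three-slide carrier and the black copy. I left both alone, and the final scene picture shows the wide carrier where it was.
- **Stop contact:** the carrier slid in freely. Then the force rose to 5 N and to 11 N as I pressed further, and the arm barely advanced. After letting go, I nudged the fin from behind with closed fingers. It stopped again at about 5 N, so the carrier is seated. I did not see any other reading above these forces.
- **Position:** measured after release and before that nudge, the carrier's origin was about 6 mm past the mouth. That puts the stop at about 76 mm, inside the stated 55–85 mm. It was about 1 mm off centre in the slot, and the rear edge looked the same in the last picture.
- **Disagreement:** the scene camera's projections ran about 2 pixels (roughly 5 mm) off from the top camera's. The gripper showed the same offset in the scene picture, so I relied on the top camera.

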